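Find the set slope on a rounded litho stone with a pendulum angle gauge

TASK

Slide the pendulum angle gauge lengthwise out of the open end of its wooden storage slot, then stand it about level with the middle of its foot on top of the rounded stone, foot lying across the ridge. Keeping the foot on the ridge, rock the gauge until its swinging pointer comes to rest on the small brass mark, and finish holding it there, still gripped and resting on the stone, so that the printer can chalk the spot. Leave the ink tin, ink knife and roller where they are.

Things in the scene. Friction and masses are not known exactly. Their poses are not given: they have to be found in the camera images.
- gauge: Pendulum angle gauge, loose, about 0.4 kg, standing in the dock. Origin: centre of the foot's underside; z up, y along the foot, x out of the dial. Foot 46 (x) by 100 (y) by 10 mm. Upright plate 96 mm wide (y), x -8 to -2 mm, to 114 mm high, white dial facing +x, away from the robot; the pointer swings before it, to x = +8 mm.
- handle (a point): Centre of the gauge's dark wooden handle, 133 mm above the foot's underside and over its origin: 16 mm thick (x), 60 mm long (y), 112 to 154 mm high. Grip it across x. Axes as the gauge's.
- pointer (a joint): Swinging pointer, a free pendulum on a pivot along the gauge's x axis, 102 mm above the foot's underside. 0 = pointing at the foot's middle; positive = tip towards the gauge's +y. It hangs plumb, so leaning the gauge's top towards its own +y by an angle makes the reading positive by the same angle. After a movement it swings for about 1 s.
- mark (a joint): Brass mark on the dial, a tab 12 mm wide set at an angle about the same pivot and in the same sense as the pointer; it starts somewhere from 0.22 to 0.45 rad and stays there (stiff). Reading pointer = mark means the pointer is on the middle of the mark.
- pointer_tip (a point): Tip of the pointer, 70 mm below its pivot, in the pointer's plane (6 mm in front of the gauge's origin in x).
- mark_tip (a point): Middle of the upper edge of the brass mark, 70 mm from the pivot, in the same plane; it coincides with pointer_tip when the pointer is exactly on the mark.
- dock: Wooden storage slot fixed to the bench, 120 by 140 mm. Origin: on the bench, mid-slot. Slot along y, from a stop at -60 mm to the open end at +60 mm, 52 mm wide for the foot, the bench its floor. Two lips, 20 to 32 mm high, overhang the foot, leaving a 30 mm gap (x -15 to 15 mm). The gauge starts with the dock's axes, its origin within 4 mm of the dock's.
- slot_mouth (a point): Middle of the slot's open end, on the bench, 60 mm from the dock's origin along +y; axes as the dock's. The gauge can be lifted only once its foot has left the slot: gauge origin over 50 mm past this point along +y.
- stone: Limestone with a rounded, uneven back, fixed on a timber offcut. Origin: on the bench under its middle. Timber 110 (x) by 130 (y) by 30 mm, stone 80 by 90 mm up to 60 mm high, on it a half-round ridge along x. Its middle 34 mm is highest: radius 30 mm, top at 90 mm; beyond, radius 28 mm at -x, 26.5 mm at +x. Lay the foot across it, gauge y along stone y.
- crown (a point): Centre of the ridge's half-round, 60 mm above the bench, 30 mm below the top of the ridge; axes as the stone's.
- tin: Ink tin, 68 mm diameter, 60 mm high. Bystander. Origin: centre of its underside.
- knife: Ink knife, 200 mm long, lying flat along its own x axis. Bystander. Origin: under its middle.
- brayer: Small hand ink roller, rubber roll 40 mm diameter by 90 mm, handle to its own -x, 165 mm overall. Bystander. Origin: on the bench under the roll.
Mind the look-alikes: they are no part of the job. There is more than one size of the stone; the job needs the largest.

How it is judged:
By the outcome, as a careful person would: the job done as asked, in the order asked, and still so for the second after the job is handed in, while the arm keeps its last pose, push and grip.
It also fails if it takes over 48 s, if anything falls off the work surface, if the arm or the gripper's body presses on something with over 40 N, if the wrist force passes 120 N, or if a joint passes its speed limit or range.

ROBOT

A 6-joint arm with a two-finger parallel gripper is mounted at the origin on the work surface. World frame = base frame: x ahead of the robot, y to its left, z up, the work surface at z = 0. Lengths are in mm, angles in rad, forces in N, time in s.
With the tool pointing down it reaches from about 275 to 975 mm from the base axis. Payload 8.4 kg.
Tool frame: the origin (TCP) lies midway between the tips of the shut fingers; the grasp point (between the pads) lies 19 mm behind it (grip_depth is the distance from the TCP to the grasp point, in mm); z points along the fingers, y is the line along which they close (so a half turn about z gives the same grasp; the last joint's range is limited). The gripper opens to 92 mm and grips with 3 to 60 N. Pads are 20 mm wide; open, the fingers measure 128 mm over their backs; the gripper's body (75 mm by 189 mm) begins 69 mm behind the grasp point.
Start: joints at [1.162, 0.353, 1.633, -0, 1.155, -0.002], TCP at [247.294, 573.998, 214.583] pointing down, gripper open.
Joint ranges: [-2.63, 2.63], [-0.92, 2.1], [0.06, 2.66], [-1.3, 4.44], [0, 2.69], [-3.02, 3.02]. Speed limits (rad/s): [2.22, 2.22, 2.79, 3.14, 3.14, 3.14].

INTERFACE

Orientations are given as a unit quaternion [x, y, z, w].
In Python, from station import move_ptp, move_straight, move_joints, open_gripper, close, hold, solve_ik, observe, get_image, Unreachable, sign_off, grip_depth gives the robot as it stands. Calls block until the motion is done:
- move_ptp(position, orientation): joint-space move of the TCP to a pose.
- move_straight(position, v=150, attitude=None): straight line of the TCP; attitude=None keeps the orientation; v is the mean speed in mm/s.
- move_joints(angles): joint-space move.
- open_gripper() and close(force=None): open the fingers fully, or close them until they stop; force is the grip in N (None keeps the last).
- hold(seconds).
- solve_ik(position, orientation): joint angles nearest the present ones, or None.
- observe(): the state.
- get_image(name): name is "scene" or "top" or "wrist"; returns a dict with "image" (480x640x3 uint8, red, green, blue), "camera_matrix" (3x3 intrinsics, pixels), "world_to_cam" (4x4, takes a point from world to camera coordinates); the wrist camera has in their place "T_tool_cam" (4x4, takes a point from camera to tool coordinates, whose origin is the TCP and whose axes are the flange's). Camera axes: x right, y down, z forward; pixel columns grow to the right and rows downward; lengths in mm; the calibration is good to about 2 mm. The wrist camera is an equidistant fisheye: a pixel r from the principal point sees the ray r / f radians off the axis. A picture is of the moment at which its call begins: read the wrist's pose just before it. There is no depth.
A pose or a line that the arm cannot do raises Unreachable and nothing moves.
- sign_off(): hands the job in; it is judged then, once.
The state is a dict: "t": time; "joint_positions": joint angles; "joint_velocities": joint speeds; "joint_efforts": joint torques, N m; "eef_pos": TCP position; "ee_rot": TCP orientation; "contact_force": force on the tool from outside, world axes, zero at the start; "ft_torque": the same for the moment, N m; "width": finger opening in mm; "grasp_force": force on a finger pad.
Only numpy, scipy, OpenCV 4.12 (cv2) and the standard library are available. Lean on these libraries where they do the work, as an engineer would, in place of code of your own. Each camera call takes 0.05 s, during which the arm holds its last target. There are 200 camera calls.

## Working session

There is one attempt and no reset: what is moved stays moved. The work goes in short steps, each a Python script; the robot and the scene stay as the last script left them, time stands still between calls to the robot, and variables do not carry over. Pictures are saved under pics/ and viewed, at most 10 in all, crops included, and the job is handed in when it is done.

```bash
mkdir -p pics; ls
cat > h.py <<'E'
from station import *
import numpy as np, cv2
def snap(n,f):
    g=get_image(n); cv2.imwrite('pics/'+f,cv2.cvtColor(g['image'],cv2.COLOR_RGB2BGR)); return g
def ray(g,u,v):
    K=g['camera_matrix'];W=g['world_to_cam'];R=W[:3,:3];c=-R.T@W[:3,3]
    d=R.T@np.linalg.inv(K)@np.array([u,v,1.]);return c,d/np.linalg.norm(d)
def onz(g,u,v,z):
    c,d=ray(g,u,v);return c+d*(z-c[2])/d[2]
E
python3 - <<'E'
from h import *
import pickle
a=snap('top','top.png');b=snap('scene','scene.png')
pickle.dump((a,b),open('v.pkl','wb'))
o=observe();print(o['ee_rot'],o['t'],grip_depth)
for g in(a,b):
  W=g['world_to_cam'];print(-W[:3,:3].T@W[:3,3],g['camera_matrix'].tolist())
E
```

```text
pics
[ 2.02001411e-01  9.79385046e-01 -5.87893135e-04 -1.27236182e-04] 0.1 18.700000000000003
[478.11859529  -7.6559585  851.31264882] [[466.50415673702474, 0.0, 321.2918255499842], [0.0, 466.50415673702474, 239.04650358132264], [0.0, 0.0, 1.0]]
[ 876.69993754 -308.96011666  851.50572561] [[574.1375717668951, 0.0, 312.29694265990236], [0.0, 574.1375717668951, 231.75817717625375], [0.0, 0.0, 1.0]]
```

View pics/top.png

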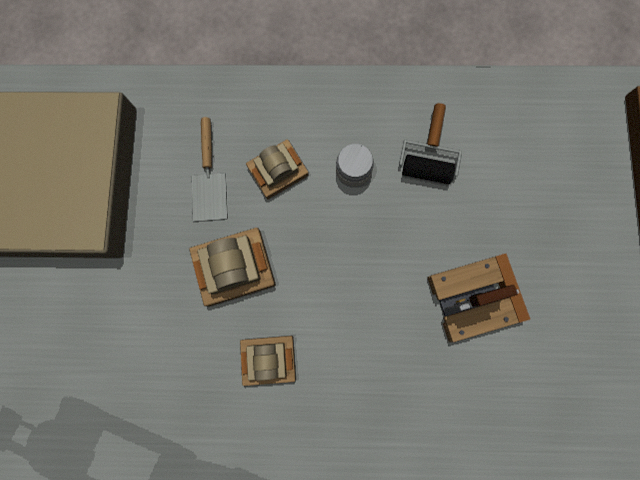

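View pics/scene.png

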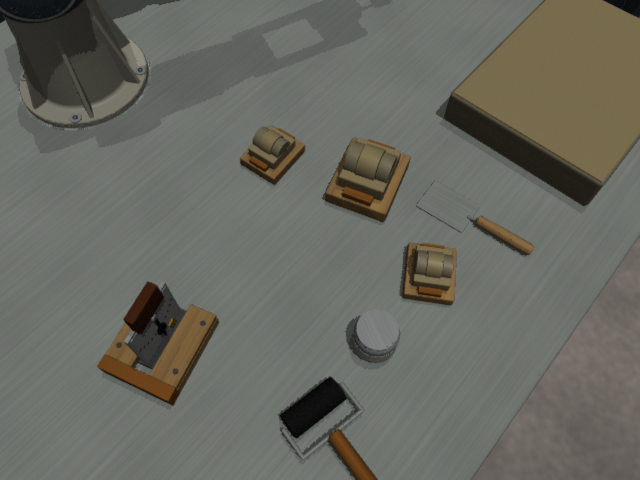

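The top view has image up = world +x and left = +y. The dock is near (478,298) with its open end at the left, and the largest stone is near (230,265). The dial faces away from the robot, with the brass mark at about (172,322) in the scene view. I'll zoom in on both.

Run:
```python
from h import *
import pickle
a,b=pickle.load(open('v.pkl','rb'))
A=a['image'][...,::-1]
def z(i,x,y,w=100,h=100): return cv2.resize(i[y:y+h,x:x+w],(400,400),interpolation=cv2.INTER_CUBIC)
cv2.imwrite('pics/z.png',np.hstack([z(A,180,215),z(A,430,250)]))
```

```text
(no output)
```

View pics/z.png

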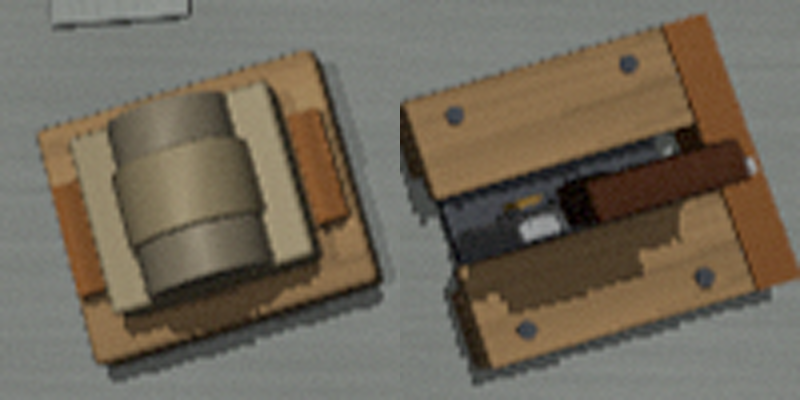

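Run:
```python
from h import *
import pickle
a,b=pickle.load(open('v.pkl','rb'))
def q(pts,ox,oy,z):
    P=np.array([onz(a,ox+(u+.5)/4-.5,oy+(v+.5)/4-.5,z) for u,v in pts])
    e=[np.linalg.norm(P[i]-P[(i+1)%4]).round(1) for i in range(4)]
    x=P[0]+P[1]-P[2]-P[3]; y=P[0]+P[3]-P[1]-P[2]
    print(P.mean(0).round(1),e,'yaw x',np.arctan2(x[1],x[0]),'y',np.arctan2(-y[0],y[1])); return P
q([(40,130),(312,50),(380,285),(98,362)],180,215,30)
q([(2,100),(265,27),(355,290),(88,368)],430,250,32)
q([(190,182),(340,140),(352,172),(200,222)],430,250,154)
```

```text
[573.6 171.6  30. ] [np.float64(126.8), np.float64(110.6), np.float64(127.8), np.float64(107.6)] yaw x 0.309766498133825 y 0.2922043984490799
[ 522.6 -253.5   32. ] [np.float64(120.6), np.float64(117.9), np.float64(119.9), np.float64(119.0)] yaw x 0.28337174424845823 y 0.28766658300098147
[ 522.1 -251.3  154. ] [np.float64(58.1), np.float64(12.3), np.float64(59.6), np.float64(14.9)] yaw x 0.25100140624299916 y 0.3051762127377721
```

```bash
cat >> h.py <<'E'
from scipy.spatial.transform import Rotation as Ro
DOCK=np.array([522.4,-252.5,0]);DY=0.287
ST=np.array([573.6,171.6,60.]);SY=0.295
S=1  # tool y = S * gauge x
GH=136.
def Rg(yaw,lean=0): return Ro.from_euler('z',yaw)*Ro.from_euler('x',-lean)
def tool(o,yaw,lean=0,s=None):
    """TCP pose for gauge origin o"""
    s=s or S
    R=Rg(yaw,lean); T=R*Ro.from_matrix(np.array([[0,s,0],[s,0,0],[0,0,-1.]]).T)
    return np.array(o)+R.apply([0,0,GH-grip_depth]),T.as_quat()
def roll(lean,R=30.,press=0):
    G=Rg(SY,lean);return ST+G.apply([0,-R*lean,R])-[0,0,press]
E
python3 - <<'E'
from h import *
np.set_printoptions(precision=2,suppress=True)
for s in(1,-1):
  for n,a in [('dock',(DOCK,DY)),('out',(DOCK+Rg(DY).apply([0,130,120]),DY)),('view',([600,-100,300],-0.6)),('st',(roll(0),SY)),('st.25',(roll(.25),SY,.25)),('st.5',(roll(.5),SY,.5))]:
    print(s,n,solve_ik(*tool(*a,s=s)))
g=get_image('wrist');print(g['T_tool_cam'],g['camera_matrix'])
E
```

```text
1 dock [-0.45  0.39  1.82 -0.    0.93 -0.74]
1 out [-0.26  0.14  1.87 -0.    1.14 -0.55]
1 view [-0.17  0.21  1.4  -0.    1.54  0.43]
1 st [ 0.29  0.32  1.7  -0.    1.12 -0.01]
1 st.25 [ 0.48  0.35  1.69 -0.27  1.16  0.3 ]
1 st.5 [ 0.66  0.44  1.65 -0.49  1.28  0.56]
-1 dock [-0.45  0.39  1.82 -0.    0.93  2.4 ]
-1 out [-0.26  0.14  1.87 -0.    1.14  2.59]
-1 view [-0.17  0.21  1.4  -0.    1.54 -2.71]
-1 st None
-1 st.25 [ 0.48  0.35  1.69 -0.27  1.16 -2.84]
-1 st.5 [ 0.66  0.44  1.65 -0.49  1.28 -2.58]
[[   0.     -0.96   -0.27   77.88]
 [   1.      0.      0.      0.22]
 [   0.     -0.27    0.96 -170.39]
 [   0.      0.      0.      1.  ]] [[371.65   0.   318.8 ]
 [  0.   371.65 234.17]
 [  0.     0.     1.  ]]
```

Run:
```python
from h import *
open_gripper()
p,q=tool(DOCK,DY)
move_ptp(p+[0,0,90],q)
move_straight(p)
close(50); hold(.2)
o=observe();print(o['t'],o['width'],o['grasp_force'],o['contact_force'].round(1),o['eef_pos']-p)
snap('wrist','w1.png')
```

```text
5.5 15.663129636423179 49.98609781265259 [ 0.3 -0.1 -0.2] [-0.02693251 -0.01976313 -0.04498371]
```

View pics/w1.png

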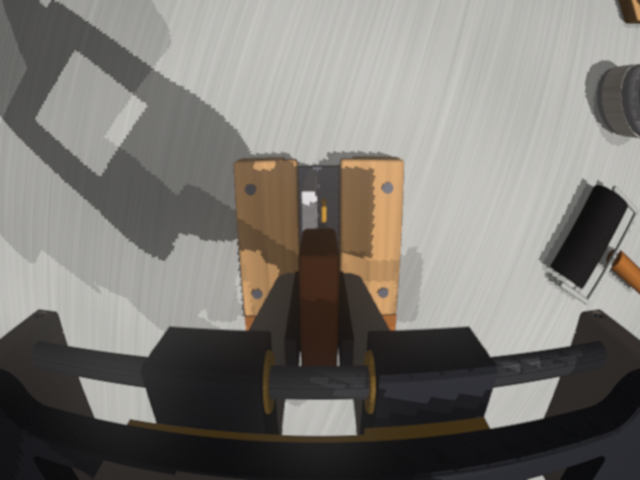

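The handle is gripped mid-pad, around (320,290), and lined up with the slot. Next I'll slide it out, lift it and turn the dial towards the scene camera.

Run:
```python
from h import *
import pickle
D=DOCK
f=lambda y,z: D+Rg(DY).apply([0,y,z])
move_straight(tool(f(0,3),DY)[0],v=60)
print(observe()['contact_force'].round(1))
move_straight(tool(f(130,3),DY)[0],v=120)
o=observe();print(o['contact_force'].round(1),o['width'],o['t'])
move_straight(tool(f(140,150),DY)[0],v=180)
move_ptp(*tool([600,-100,330],-0.6))
hold(1.6)
b=snap('scene','s2.png'); pickle.dump(b,open('v2.pkl','wb'))
o=observe();print(o['contact_force'].round(1),o['width'],o['t'],o['eef_pos'])
P=b['world_to_cam']@np.append(np.array([600,-100,330])+Rg(-.6).apply([6,0,60]),1);print(b['camera_matrix']@P[:3]/P[2])
u,v=(b['camera_matrix']@P[:3]/P[2])[:2].astype(int)
x0,y0=max(u-75,0),max(v-75,0);print(x0,y0)
cv2.imwrite('pics/s2z.png',cv2.resize(b['image'][y0:y0+150,x0:x0+150,::-1],(600,600),interpolation=cv2.INTER_CUBIC))
```

```text
[-0.3  1.  -3.3]
[ 0.7 -0.7 -4.1] 15.834232768482305 7.0333
[ 0.7  0.  -3.3] 15.733266228650157 10.5667 [600.0061646  -99.99545469 447.29293783]
[246.04975479 158.42652826   1.        ]
171 83
```

View pics/s2z.png

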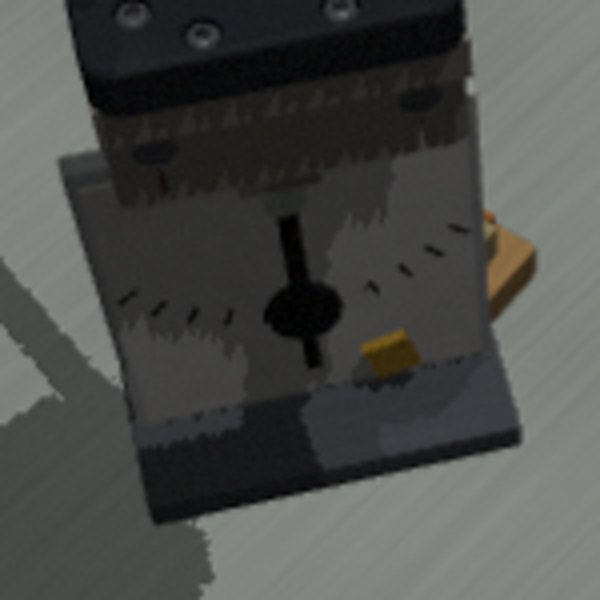

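The pointer's tip is at crop (316,366), and the brass tab's upper edges run between (362,352) and (412,343). I'll cast these rays onto the dial plane.

Run:
```python
from h import *
import pickle
b=pickle.load(open('v2.pkl','rb'))
R=Rg(-.6);O=np.array([600,-100,330.])
def pl(u,v,X,crop=True):
    if crop: u,v=171+(u+.5)/4-.5,83+(v+.5)/4-.5
    c,d=ray(b,u,v);c=R.inv().apply(c-O);d=R.inv().apply(d);return c+d*(X-c[0])/d[0]
t=pl(316,366,6)
print('tip',t)
im=b['image'].astype(int)
m=((im[...,0]-im[...,2]>60)&(im[...,1]-im[...,2]>30)).astype(np.uint8);m[:,:255]=0;m[:,281:]=0;m[:160]=0;m[180:]=0
ys,xs=np.nonzero(m);print(len(xs),xs.min(),xs.max(),ys.min(),ys.max(),xs.mean(),ys.mean())
for n,p in dict(backL=(362,351),backR=(403,330),frL=(372,359),frR=(411,343),botL=(375,378),botR=(420,360)).items():
  for X in(-2,6):
    w=pl(*p,X);print(n,X,w.round(1),'ang',np.arctan2(w[1]-t[1]+ (0),102-w[2]+(t[2]-32)))
w=pl(xs.mean(),ys.mean(),6,False);print(w)
for p in [(283,215),(300,215),(150,520),(520,440),(515,430)]:print(p,pl(*p,6),pl(*p,23))
```

```text
tip [ 6.          0.68621502 32.44888884]
24 262 271 166 170 266.5 168.0
backL -2 [-2.  13.6 23.3] ang 0.1620754071170509
backL 6 [ 6.  12.9 34.7] ang 0.1790631619547839
backR -2 [-2.  25.  28.7] ang 0.3188302090423911
backR 6 [ 6.  24.1 40. ] ang 0.35853005756417755
frL -2 [-2.  15.9 18.7] ang 0.18017611596445898
frL 6 [ 6.  15.2 30.3] ang 0.19840888349788863
frR -2 [-2.  26.7 22.1] ang 0.3136690971817796
frR 6 [ 6.  25.7 33.6] ang 0.34916806771320685
botL -2 [-2.  16.   9.7] ang 0.16380533715396428
botL 6 [ 6.  15.3 21.5] ang 0.17822654358622758
botR -2 [-2.  28.6 13.6] ang 0.3043990944021299
botR 6 [ 6.  27.6 25.2] ang 0.33515152475189786
[ 6.         18.75870963 36.82030797]
(283, 215) [ 6.         -0.55677901 94.97614514] [ 23.          -1.33940031 116.28018786]
(300, 215) [ 6.          3.33302065 93.71313315] [ 23.           2.35611398 115.08026004]
(150, 520) [  6.         -51.7544196  -22.99127875] [ 23.         -49.97985197   4.20492985]
(520, 440) [  6.          53.16052907 -23.70049542] [23.         49.69486801  3.5311367 ]
(515, 430) [  6.          51.87464491 -18.01261185] [23.         48.47321041  8.93492529]
```

Run:
```python
from h import *
import pickle
L=.275
O=np.array([600,-100,330.])
move_ptp(*tool(O,-0.6,L)); hold(1.8)
b=get_image('scene'); pickle.dump(b,open('v3.pkl','wb'))
print(observe()['t'])
P=b['world_to_cam']@np.append(O+Rg(-.6,L).apply([6,10,40]),1)
u,v=(b['camera_matrix']@P[:3]/P[2])[:2].astype(int)
x0,y0=u-37,v-37;print(x0,y0)
cv2.imwrite('pics/s3z.png',cv2.resize(b['image'][y0:y0+75,x0:x0+75,::-1],(600,600),interpolation=cv2.INTER_CUBIC))
```

```text
12.7667
231 131
```

View pics/s3z.png

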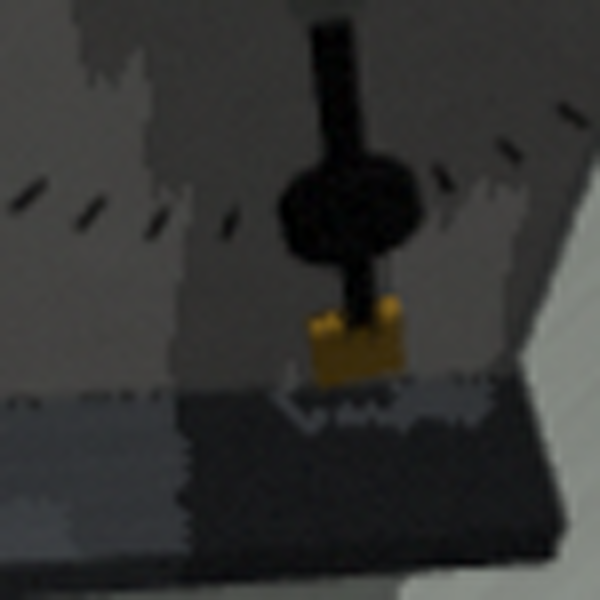

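The pointer tip (360,322) is on the tab, whose front face spans columns 312–404, so the lean of 0.273 is right. Now I'll place it level on the ridge.

Run:
```python
from h import *
import json
move_ptp(*tool(roll(0)+[0,0,40],SY))
move_straight(tool(roll(0)+[0,0,10],SY)[0],v=80); hold(.3)
f0=observe()['contact_force'].copy();print(f0.round(1))
z=10
while z>-6:
    z-=1; move_straight(tool(roll(0)+[0,0,z],SY)[0],v=25)
    f=observe()['contact_force']-f0
    if f[2]>6: break
hold(1.2)
o=observe();print(z,(o['contact_force']-f0).round(1),o['ft_torque'].round(2),o['t'],o['width'])
json.dump([z,list(f0)],open('z.json','w'))
snap('scene','s4.png')
P=get_image('scene')
b=P; q=b['world_to_cam']@np.append(ST+[0,0,60],1);u,v=(b['camera_matrix']@q[:3]/q[2])[:2].astype(int)
A=b['image'][max(v-75,0):v+75,u-75:u+75,::-1]
w=get_image('wrist')['image'][...,::-1]
cv2.imwrite('pics/p4.png',np.hstack([cv2.resize(A,(400,400),interpolation=cv2.INTER_CUBIC),cv2.resize(w[40:440,120:520],(400,400))]))
```

```text
[ 1.1 -0.5 -2.9]
-1 [-4.  -1.8  9.5] [-0.25  0.73  0.05] 18.7333 16.018223700862592
```

View pics/p4.png

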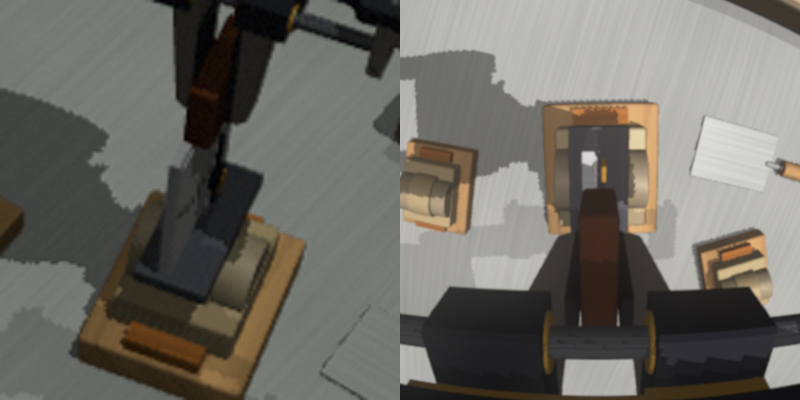

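The foot lies level across the ridge's middle segment with light contact. Now I'll roll it in small steps.

Run:
```python
from h import *
import json,pickle
z,f0=json.load(open('z.json'));z+=0.0
for L in np.linspace(0,.273,9)[1:]:
    p,q=tool(roll(L)+[0,0,z],SY,L)
    move_straight(p,v=15,attitude=q)
    f=observe()['contact_force']-f0
    print(round(L,3),z,f.round(1))
    if f[2]<5: z-=.4
    elif f[2]>12: z+=.4
p,q=tool(roll(L)+[0,0,z],SY,L);move_straight(p,v=15,attitude=q)
hold(1.8)
o=observe();print((o['contact_force']-f0).round(1),o['t'],o['width'],(Ro.from_quat(o['ee_rot'])*Ro.from_quat(q).inv()).magnitude())
json.dump([z,list(f0)],open('z.json','w'))
b=get_image('scene');pickle.dump(b,open('v5.pkl','wb'))
c=b['world_to_cam']@np.append(ST+[0,0,60],1);u,v=(b['camera_matrix']@c[:3]/c[2])[:2].astype(int);print(u,v)
A=b['image'][v-45:v+55,u-50:u+50,::-1]
w=get_image('wrist')['image'][...,::-1]
cv2.imwrite('pics/p5.png',np.hstack([cv2.resize(A,(400,400),interpolation=cv2.INTER_CUBIC),cv2.resize(w[150:300,240:390],(400,400),interpolation=cv2.INTER_CUBIC)]))
```

```text
0.034 -1.0 [-4.3  0.2  9.1]
0.068 -1.0 [-3.4 -0.7  9.2]
0.102 -1.0 [-3.9 -0.8 10.4]
0.136 -1.0 [-4.5 -0.1 10.5]
0.171 -1.0 [-4.7 -0.3  9.9]
0.205 -1.0 [-4.5  0.  11.4]
0.239 -1.0 [-4.5  0.2 10.9]
0.273 -1.0 [-4.5  0.  11.1]
[-4.7  0.6 11.8] 24.2667 15.69944307353164 0.0007412154440126934
371 141
```

View pics/p5.png

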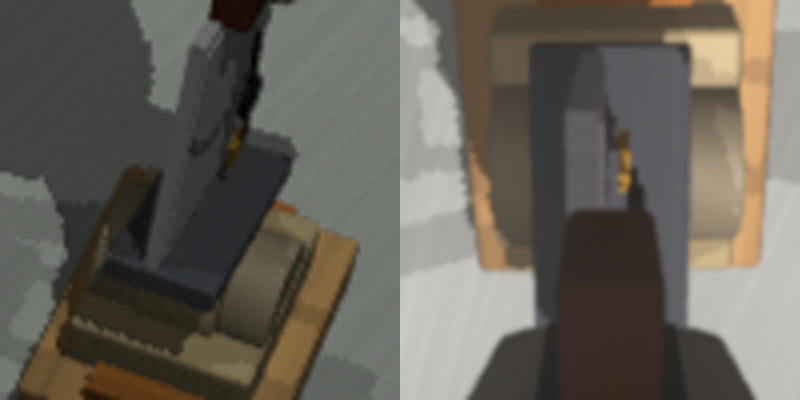

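Contact is steady at about 12 N. In the wrist view the dark pointer splits the brass tab evenly, covering rows 148–170 of 130–192, so I'm handing it in.

```bash
python3 -c "
from station import *
print(sign_off())"
```

```text
the job is handed in; nothing more can be done
None
```

I slid the gauge out of its slot, stood it level across the ridge of the largest stone, then rocked it to about 0.273 rad; its pointer rests on the brass mark, it is still gripped and pressing on the stone with about 12 N, and I handed the job in at about 24 s.

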